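# Clamp a spring plunger in a cam vice and hold it drawn to the mark

### The arm

A 7-joint arm with a two-finger parallel gripper is mounted at the origin on a cart in front of the work surface, level with it; the furniture and walls round the work are solid. World frame = base frame: x ahead of the robot, y to its left, z up, the work surface at z = 0. Lengths are in m, angles in degrees, forces in N, time in s.
With the tool pointing down it reaches from about 0.425 to 0.875 m from the base axis. Payload 4.7 kg.
Tool frame: the origin (TCP) lies between the finger pads; the fingertips stand 14 mm ahead of it and the grasp point (between the pads) lies 5 mm behind it (env.tip_reach is the distance from the TCP to the fingertips, in m); z points along the fingers, y is the direction in which the jaws open and shut (so a half turn about z gives the same grasp; the last joint's range is limited). The gripper opens to 87 mm and grips with 3 to 60 N. Pads are 19 mm wide; open, the fingers measure 117 mm over their backs; the gripper's body (75 mm by 190 mm) begins 51 mm behind the grasp point.
Start: joints at [-63.535, 18.392, -4.016, 83.108, 1.295, 78.541, -3.26], TCP at [0.281, 0.586, 0.208] pointing down, gripper open.
Joint ranges: [-163.93, 163.93], [-17.29, 119.83], [-79.2, 71.16], [3.27, 140.29], [-89.18, 269.18], [5.43, 117.66], [-154.24, 154.24]. Speed limits (degrees/s): [147.25, 147.25, 180, 180, 180, 180, 180].

### API

Orientations are given as [roll, pitch, yaw] about the fixed x, y, z axes, in that order (R = Rz(yaw) Ry(pitch) Rx(roll)).
In Python, from cell import env gives the robot as it stands. The module is installed in compiled form; this text tells all that it offers.
- The arm moves only by the shell command python3 -m pendant 'ROWS' [FORCE]. ROWS is JSON, a list of rows, each an object of numbers: "rx", "ry", "rz": the turn, a rotation vector about the tool's x, y, z in degrees; "tx", "ty", "tz": the shift along the tool's x, y, z in mm; "jaw": the finger opening in mm, from 0 to 87. In form: [{"rx": .., "ry": .., "rz": .., "tx": .., "ty": .., "tz": .., "jaw": ..}, ...]. A call has 1 to 20 rows; each row shifts and turns the commanded pose from where the row before left it, along the tool's axes as they then stand; what a row does not reach is not made up. A row lasts 1/12 s, in which the tool goes at most 41.7 mm and 7.16 degrees, less where a joint would pass 70% of its speed; a pose out of reach is approached as far as the arm can. A call with a gripper value outside its range is refused whole. The fingers move at their own pace and stop on an object; FORCE is the grip in N (left out, the last holds). Time passes only in rows, so rows that do not move let the fingers close. It gives the time, the measured TCP pose, the force and the opening at its end, in the units of the state.
- env.get_obs(): the state, without advancing time (a new reading comes with each control period).
- env.read_camera(name): name is "scene" or "top" or "wrist"; returns a dict with "img" (480x640x3 uint8, red, green, blue), "range_z" (480x640 float32, m along the optical axis (not along the pixel's ray), 0 where there is no reading), "vertical_fov" (degrees; the focal length in pixels is half the picture's height over the tangent of half this angle, whatever the lens; pixels are square), "cx", "cy" (the principal point, pixels), "world_to_cam" (4x4, takes a point from world to camera coordinates). Camera axes: x right, y up, looking along -z (the intrinsics and any distortion apply to the point x, -y, -z); pixel columns grow to the right and rows downward; lengths in m; the calibration is good to about 2 mm. A picture is of the moment at which its call begins.
- env.sign_off(): hands the job in, once; it reports no verdict.
The state is a dict: "time_s": time; "qpos": joint angles; "joint_velocities": joint speeds; "effort": joint torques, N m; "tool_pos": TCP position; "tool_rot": TCP orientation; "force": force on the tool from outside, world axes, zero at the start; "wrist_torque": the same for the moment, N m; "grip_width": finger opening in m.
Only numpy, scipy, OpenCV 4.12 (cv2) and the standard library are available. Lean on these libraries where they do the work, as an engineer would, in place of code of your own. Each camera call takes 0.05 s, during which the arm holds its last target.

### The job

Clamp the loose spring-plunger cartridge in the small cam vice (the one with the graduated rail) by swinging the vice's lever counter-clockwise (seen from above) until the jaw grips it firmly, and let go of the lever. Then pull the plunger's upright tab straight out against its spring until the pointer on the tab stands level with the nose of the index block on the rail, and finish while still holding it there; the program ends holding the tab. Leave the jar, bottle, loupe and gauge beside the work where they are.

Things in the scene. Friction and masses are not known exactly. Their poses are not given: they have to be found in the camera images.
- vice: Cam vice on a plate 150 x 215 x 12 mm (x -97 to +53, y -152 to +62 mm), fixed to the bench; origin on the bench between the jaws, z up. The plunger is pulled along its -y; the lever is on its -x side (nearest the robot at yaw 0). Fixed jaw: face at x = +21 mm, looking to -x, top at z = 50 mm. Bed under the cartridge at z = 20 mm. Graduated rail along y at x = -36 mm, top at z = 20 mm.
- jaw: Moving jaw of the vice, steel, 20 x 56 x 30 mm; origin at the middle of the lower edge of its gripping face, axes as the vice's. The lever pushes it towards the vice's +x, 4.5 mm per radian of lever; it slides up to 13 mm. The gap between the jaws is 42 mm when fully open, the cartridge is 32 mm wide.
- lever (a joint): Turn of the cam lever about its upright axis, rad: 0 = open, lever along the vice's +y; grows counter-clockwise seen from above, to 2.9. Starts between 0 and 0.5. It resists with about 3 N at the knob and stays where it is left; at about 2.2 rad the jaw pinches the cartridge and the resistance rises steeply. 8 to 15 N at the knob clamps firmly.
- lever_knob (a point): Centre of the upright round black knob at the end of the lever: 18 mm across, 42 mm tall (z 67 to 109 mm), 70 mm from the pivot; it spins freely on its own upright axis. Below it is the flat steel lever (top at z = 66 mm).
- lever_pivot (a point): Point on the lever's upright axis, at the height of the knob's centre; fixed to the vice.
- cartridge: Loose aluminium block 32 x 60 x 36 mm (x, y, z), about 0.4 kg, with a spring plunger that comes out of its -y end; origin at the centre of its underside, axes nearly as the vice's. It lies between the open jaws and slides along if the plunger is pulled before the vice is tight.
- plunger (a joint): How far the plunger is drawn out of the cartridge in m: 0 = home, up to 0.05, along the cartridge's -y. The spring pulls it back with 3 N at 0 and 200 N/m more (about 9 N at 30 mm).
- pull_tab (a point): Middle of the gripping part of the plunger's upright black tab: 26 mm wide (cartridge x), 12 mm thick (along the pull), z 28 to 88 mm above the bench; this point at about z = 68 mm. The 10 mm rod (its top at z = 43 mm) joins the tab to the block; 49 mm of rod is free between them when the plunger is home.
- pointer_tip (a point): Tip of the small black pointer that sticks out from the foot of the tab towards the vice's -x; in line with the middle of the tab's thickness, 37 mm below and 21 mm beside point pull_tab.
- index_tip (a point): Tip of the nose of the small dark index block (18 x 10 x 14 mm, with a round thumbscrew on top, up to z = 42 mm) fixed on the rail: the mark. Axes as the vice's. The pointer, drawn along the vice's -y, must stand level with it (same y in the vice's frame). It lies 12 to 35 mm from the pointer's home place.
- nut_jar: White jar, 44 mm across, 61 mm tall, bystander; origin at the centre of its underside.
- loupe: Black loupe, 37 mm across, 38 mm tall, bystander; origin at the centre of its underside.
- threadlock_bottle: Small red bottle with a blue cap, 29 mm across, 96 mm tall, bystander; origin at the centre of its underside.
- plug_gauge_0: Steel thread gauge lying on the bench, 12 x 89 x 12 mm, bystander; origin under its middle.

How it is judged (in metres and radians):
On the way, in this order (a step that is already met when the one before it is completed fails the run):
1. the vice is tight on the cartridge and the lever has been let go (contact force between jaw and cartridge above 10 N and contact force between the fingers and vice below 0.1 N and value of joint plunger below 0.005 m), for 0.2 s.
2. the plunger is drawn out until its pointer is level with the index nose (y of pointer_tip in the frame of index_tip between -0.004 and 0.004 m and contact force between jaw and cartridge above 10 N and contact force between the fingers and cartridge above 2 N and value of joint plunger above 0.008 m), for 0.2 s.
At the end, for the whole second after the job is handed in: Pointer at rest within 4 mm (along the pull) of the index nose, plunger drawn out at least 8 mm and held by the fingers (over 2 N); jaw still pressing the cartridge with over 10 N, cartridge within 10 mm of the jaws' middle along the pull; arm pressing on no part of the vice (all of step 2 and velocity of joint plunger between -0.01 and 0.01 m/s and y of cartridge in the frame of vice between -0.01 and 0.01 m and contact force between the arm and vice below 0.5 N); the arm keeps its last pose, push and grip.
It fails at once if a bystander was moved by more than 20 mm (distance of any of nut_jar, loupe, threadlock_bottle, plug_gauge_0 from where it was at the start of the episode above 0.02 m).
It fails at once if the cartridge was lifted out of the vice bed (z of cartridge in the frame of vice above 0.035 m).
It also fails if it takes over 64 s, if anything falls off the work surface, if the arm or the gripper's body presses on something with over 40 N, if the wrist force passes 120 N, or if a joint passes its speed limit or range.

## Working session

There is one attempt and no reset: what is moved stays moved. The work goes in short steps, Python scripts to look and compute and a shell command to move; the robot and the scene stay as the last step left them, time stands still between calls to the robot, and variables do not carry over. Pictures are saved under pics/ and viewed, and the job is handed in when it is done.

```bash
ls; mkdir -p pics; cat > h.py <<'E'
import numpy as np, cv2
from cell import env
def snap(n,f=None):
    c=env.read_camera(n)
    if f: cv2.imwrite('pics/'+f,c['img'][:,:,::-1])
    return c
def pts(c):
    H,W=c['range_z'].shape; f=H/2/np.tan(np.radians(c['vertical_fov'])/2)
    v,u=np.mgrid[0:H,0:W]; z=c['range_z']
    P=np.stack([(u-c['cx'])/f*z,-(v-c['cy'])/f*z,-z,np.ones_like(z)],-1)
    return (P@np.linalg.inv(c['world_to_cam']).T)[...,:3]
def proj(c,p):
    f=240/np.tan(np.radians(c['vertical_fov'])/2)
    q=c['world_to_cam']@np.append(p,1)
    return c['cx']+f*q[0]/-q[2], c['cy']-f*q[1]/-q[2]
E
python3 - <<'E'
from h import *
np.set_printoptions(precision=4,suppress=True)
print(env.get_obs(), env.tip_reach)
for n in ['scene','top','wrist']:
    c=snap(n,n+'0.png'); print(n,c['vertical_fov'],c['cx'],c['cy'],c['world_to_cam'],[k for k in c])
    np.save(n+'0.npy',pts(c))
E
```

```text
pics
{'time_s': 0.0, 'qpos': array([-63.5367,  18.4391,  -4.015 ,  83.1767,   1.2956,  78.5388,
        -3.2605]), 'joint_velocities': array([ 0.0452,  0.0028, -0.0124,  0.1158,  0.0338, -0.0518, -0.0641]), 'effort': array([  0.0008, -49.1295,  -0.4034, -31.2522,  -0.064 ,   0.0439,
         0.0002]), 'tool_pos': array([0.2812, 0.5854, 0.2072]), 'tool_rot': array([-179.8906,    0.0065,  154.3456]), 'force': array([-0.1462,  0.5207, -0.4719]), 'wrist_torque': array([-0.0211, -0.0087, -0.0085]), 'grip_width': 0.08704903086443064} 0.014
scene 57.876129007540534 319.1630654251131 239.2713854831625 [[ 0.7028 -0.7113  0.0076 -0.3809]
 [ 0.4835  0.4855  0.7283 -0.34  ]
 [-0.5218 -0.5082  0.6852 -0.5928]
 [ 0.      0.      0.      1.    ]] ['img', 'range_z', 'vertical_fov', 'cx', 'cy', 'world_to_cam']
top 50.45262484215094 318.60297492968846 239.07753492530065 [[ 0.0301 -0.9995  0.0044 -0.0117]
 [ 0.9891  0.0305  0.1442 -0.5943]
 [-0.1443 -0.      0.9895 -1.1912]
 [ 0.      0.      0.      1.    ]] ['img', 'range_z', 'vertical_fov', 'cx', 'cy', 'world_to_cam']
wrist 71.2942861124955 315.11957536220007 248.0973043928198 [[ 0.4332  0.9013 -0.0021 -0.6477]
 [-0.8671  0.4162 -0.2737  0.033 ]
 [-0.2458  0.1204  0.9618 -0.39  ]
 [ 0.      0.      0.      1.    ]] ['img', 'range_z', 'vertical_fov', 'cx', 'cy', 'world_to_cam']
```

View pics/top0.png

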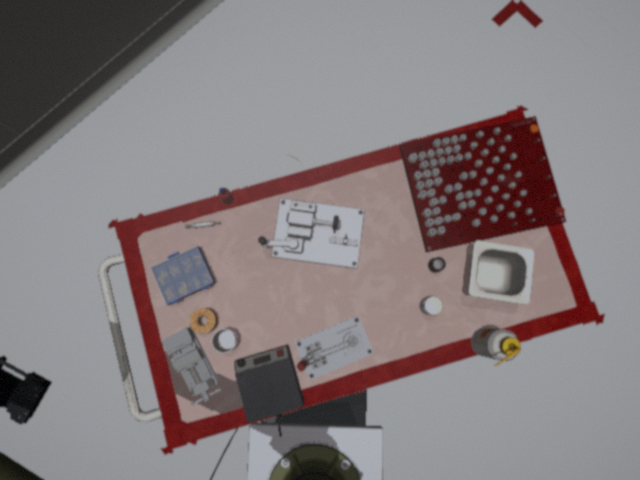

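View pics/scene0.png

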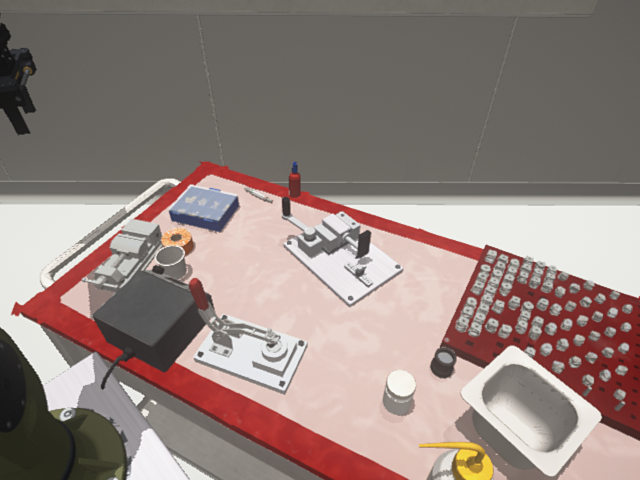

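The top picture shows the vice at about (318,233), with its plate corners near (280,199), (364,207), (357,267) and (273,257). The lever knob is at (263,240), the tab at (336,224) and the index block at about (345,240). The bottle at (225,195) and the gauge at (203,225) lie to the upper left.

```bash
python3 - <<'E'
from h import *
np.set_printoptions(precision=4,suppress=True)
a=cv2.imread('pics/top0.png')[185:285,240:380]; cv2.imwrite('pics/top0z.png',cv2.resize(a,None,fx=5.5,fy=5.5,interpolation=cv2.INTER_CUBIC))
a=cv2.imread('pics/scene0.png')[180:310,265:415]; cv2.imwrite('pics/scene0z.png',cv2.resize(a,None,fx=4.5,fy=4.5,interpolation=cv2.INTER_CUBIC))
P=np.load('top0.npy')
for u,v in [(280,199),(364,207),(357,267),(273,257),(263,240),(336,224),(300,220),(345,240),(225,195),(203,225),(180,270),(437,265),(432,305)]: print(u,v,P[v,u])
# plate fit
m=(abs(P[...,2]-0.012)<0.003); 
u=np.arange(640)[None]*np.ones((480,1));v=np.arange(480)[:,None]*np.ones((1,640))
m&=(u>260)&(u<380)&(v>190)&(v<275)
m=cv2.morphologyEx(m.astype(np.uint8),cv2.MORPH_OPEN,np.ones((3,3)))>0
Q=P[m][:,:2].astype(np.float32); r=cv2.minAreaRect(Q*1000); print(r,cv2.boxPoints(r),len(Q))
E
```

```text
280 199 [0.6985 0.1067 0.0084]
364 207 [ 0.6857 -0.1058  0.0026]
357 267 [ 0.5322 -0.0903  0.0128]
273 257 [0.5511 0.118  0.0085]
263 240 [0.5785 0.1334 0.1108]
336 224 [ 0.6247 -0.0333  0.0887]
300 220 [0.6369 0.0525 0.0598]
345 240 [ 0.5937 -0.0575  0.0456]
225 195 [0.6901 0.2338 0.0708]
203 225 [0.6253 0.2952 0.013 ]
180 270 [0.5095 0.3376 0.039 ]
437 265 [ 0.5408 -0.282   0.0366]
432 305 [ 0.4437 -0.2636  0.0638]
((614.4164428710938, 8.116012573242188), (213.07981872558594, 149.393310546875), 83.95857238769531) [[ 528.9216  -89.9705]
 [ 677.4852 -105.6938]
 [ 699.9113  106.2026]
 [ 551.3477  121.9258]] 703
```

View pics/top0z.png

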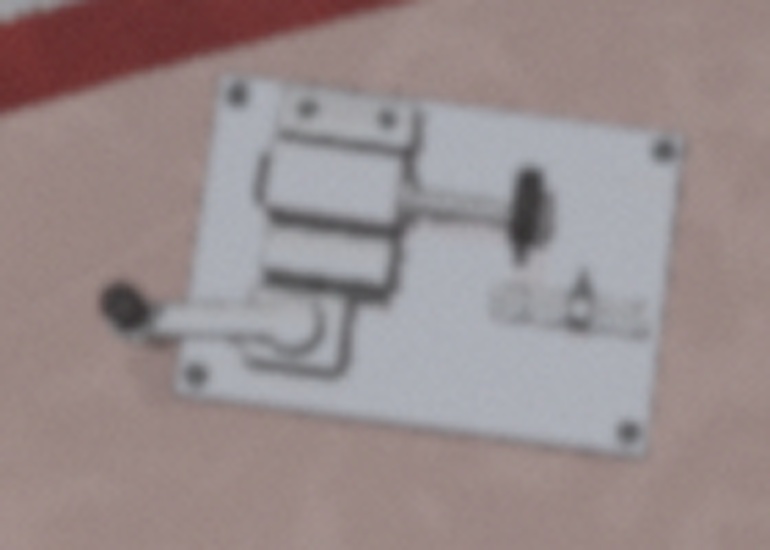

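View pics/scene0z.png

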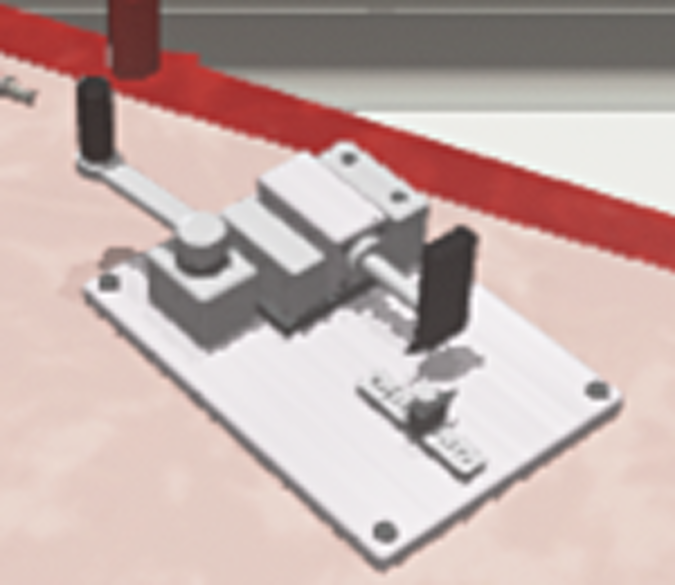

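The zoomed pictures show the lever near its start position, about 0.1–0.3 rad. The knob is at (125,305) in the top zoom and the pivot at (295,320), and the pointer tip (520,262) is left of the index nose (583,270). Next I'll measure knob, pivot, tab and index more closely.

```bash
cat >> h.py <<'E'
TH=np.radians(-6.04); XV=np.array([np.cos(TH),np.sin(TH)]); YV=np.array([-np.sin(TH),np.cos(TH)]); O=np.array([.641,.0506])
def w2v(p):
    d=np.asarray(p)[...,:2]-O; return np.stack([d@XV,d@YV,np.asarray(p)[...,2]],-1)
def v2w(x,y): return O+x*XV+y*YV
E
python3 - <<'E'
from h import *
np.set_printoptions(precision=4,suppress=True)
for n in ['top','scene']:
    P=np.load(n+'0.npy'); V=w2v(P)
    def sel(x0,x1,y0,y1,z0,z1):
        m=(V[...,0]>x0)&(V[...,0]<x1)&(V[...,1]>y0)&(V[...,1]<y1)&(V[...,2]>z0)&(V[...,2]<z1)
        q=V[m]; print(len(q), q.mean(0) if len(q) else '', q.min(0) if len(q) else '', q.max(0) if len(q) else '')
    print(n);sel(-.15,0,.04,.12,.1,.12); sel(-.15,0,.04,.12,.072,.12); print('pivot');sel(-.1,-.03,-.03,.03,.068,.1);print('tab'); sel(-.03,.03,-.12,-.06,.083,.1);sel(-.03,.03,-.12,-.06,.06,.1);print('idx'); sel(-.05,-.02,-.14,-.07,.036,.05)
    print('obstacles z>.1'); 
    m=(P[...,2]>.09)&(P[...,0]>.3)&(P[...,0]<.8)&(abs(P[...,1])<.35); q=P[m]
    k,i=np.unique((q[:,:2]//.04).astype(int),axis=0,return_counts=True)
    for kk,ii in zip(k,i): print(kk*.04,ii, q[((q[:,:2]//.04)==kk).all(1)][:,2].max())
c=env.read_camera('wrist'); w=c['world_to_cam']; p=-w[:3,:3].T@w[:3,3]; print('wristcam',p)
from scipy.spatial.transform import Rotation as R
o=env.get_obs(); T=R.from_euler('xyz',o['tool_rot'],degrees=True); print(T.inv().apply(p-o['tool_pos']), T.as_matrix())
E
```

```text
top
51 [-0.0716  0.0796  0.1089] [-0.0795  0.0713  0.1012] [-0.0639  0.0886  0.1147]
67 [-0.0726  0.0786  0.103 ] [-0.0795  0.0713  0.0727] [-0.0639  0.0886  0.1147]
pivot
32 [-0.065   0.013   0.0695] [-0.0751 -0.0005  0.0681] [-0.0553  0.029   0.0734]
tab
55 [-0.0002 -0.0827  0.0884] [-0.0126 -0.0885  0.0843] [ 0.0121 -0.077   0.0925]
65 [-0.002  -0.0827  0.0854] [-0.0132 -0.0885  0.0603] [ 0.0121 -0.0767  0.0925]
idx
18 [-0.0386 -0.1124  0.0411] [-0.0448 -0.1164  0.0366] [-0.0293 -0.1082  0.0456]
obstacles z>.1
[0.28 0.  ] 69 0.16475543043755625
[0.28 0.04] 32 0.1626290882265513
[0.28 0.08] 21 0.09254456794118071
[0.28 0.12] 1 0.09105437175905351
[0.28 0.16] 3 0.09236367660610223
[ 0.32 -0.08] 6 0.09664631192120954
[0.4 0. ] 1183 1.2645146727087164
[ 0.44 -0.36] 26 0.09877001036774269
[ 0.48 -0.36] 56 0.09946348392151871
[ 0.52 -0.36] 21 0.10031070404627518
[0.56 0.12] 54 0.11473923581046619
[ 0.6  -0.04] 9 0.09254165165246997
[ 0.64 -0.04] 5 0.09246697819128591
[0.68 0.2 ] 11 0.10057199884081225
[0.68 0.24] 6 0.10021254706034921
scene
52 [-0.0721  0.0749  0.1057] [-0.079   0.0682  0.1006] [-0.0614  0.0861  0.1087]
144 [-0.073   0.073   0.0936] [-0.0798  0.066   0.0724] [-0.0614  0.0861  0.1087]
pivot
0   
tab
63 [-0.0007 -0.0872  0.0856] [-0.0132 -0.0925  0.0831] [ 0.0138 -0.08    0.0882]
165 [-0.0022 -0.0888  0.0766] [-0.0136 -0.093   0.0602] [ 0.0138 -0.0796  0.0882]
idx
23 [-0.0377 -0.1167  0.0387] [-0.0422 -0.1209  0.036 ] [-0.0319 -0.111   0.0416]
obstacles z>.1
[0.28 0.  ] 243 0.15913752585823288
[ 0.32 -0.12] 1 0.09056562074293362
[ 0.32 -0.08] 14 0.09362690928940909
[ 0.44 -0.36] 44 0.09509193592190623
[ 0.48 -0.36] 87 0.09530620605244444
[ 0.52 -0.36] 9 0.09539599687273292
[0.56 0.12] 86 0.10872815658322377
[0.68 0.2 ] 9 0.09466042256365237
wristcam [0.2134 0.617  0.383 ]
[ 0.0749 -0.0013 -0.1753] [[-0.9014  0.433  -0.0004]
 [ 0.433   0.9014 -0.0011]
 [-0.0001 -0.0012 -1.    ]]
```

```bash
python3 -m pendant '[{"rz":6},{"rz":6},{"rz":6},{"rz":6},{"rz":6},{"rz":6},{"rz":6},{"rz":6},{"rz":6},{"rz":6}]' && python3 -m pendant '[{"tx":-27.5,"ty":13,"tz":-2},{"tx":-27.5,"ty":13,"tz":-2},{"tx":-27.5,"ty":13,"tz":-2},{"tx":-27.5,"ty":13,"tz":-2},{"tx":-27.5,"ty":13,"tz":-2},{"tx":-27.5,"ty":13,"tz":-2},{"tx":-27.5,"ty":13,"tz":-2},{"tx":-27.5,"ty":13,"tz":-2},{"tx":-27.5,"ty":13,"tz":-2},{"tx":-27.5,"ty":13,"tz":-2},{"tx":-27.5,"ty":13,"tz":-2},{"tx":-27.5,"ty":13,"tz":-2},{"tx":-27.5,"ty":13,"tz":-2},{"tx":-27.5,"ty":13,"tz":-2},{"tx":-27.5,"ty":13,"tz":-2},{"tx":-27.5,"ty":13,"tz":-2},{"tx":-27.5,"ty":13,"tz":-2},{"tx":-27.5,"ty":13,"tz":-2},{"tx":-27.5,"ty":13,"tz":-2},{"tx":-27.5,"ty":13,"tz":-2}]' && python3 -m pendant '[{},{}]'
python3 - <<'E'
from h import *
c=snap('wrist','w1.png'); np.save('w1.npy',pts(c)); o=env.get_obs(); print(o['tool_pos'],o['tool_rot'],o['qpos'])
E
```

```text
[0.28136908 0.58566112 0.20786775] [-1.79950938e+02  5.72766238e-03  1.54343099e+02] [-63.53528657  18.41463258  -4.01628287  83.13733726   1.29676884
  78.54237753  -3.26217197]invalid input at $[0]: expected keys rx, ry, rz, tx, ty, tz, jaw
```

View pics/w1.png

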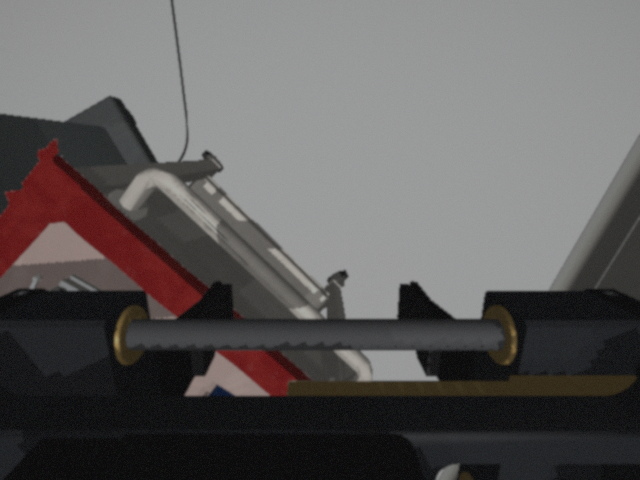

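The call was refused: every key has to be present. I'll send the same moves with full keys, stopping further to −y so the wrist camera sees the vice ahead of the gripper.

```bash
python3 -m pendant '[{"rx":0,"ry":0,"rz":6,"tx":0,"ty":0,"tz":-4,"jaw":87},{"rx":0,"ry":0,"rz":6,"tx":0,"ty":0,"tz":-4,"jaw":87},{"rx":0,"ry":0,"rz":6,"tx":0,"ty":0,"tz":-4,"jaw":87},{"rx":0,"ry":0,"rz":6,"tx":0,"ty":0,"tz":-4,"jaw":87},{"rx":0,"ry":0,"rz":6,"tx":0,"ty":0,"tz":-4,"jaw":87},{"rx":0,"ry":0,"rz":6,"tx":0,"ty":0,"tz":-4,"jaw":87},{"rx":0,"ry":0,"rz":6,"tx":0,"ty":0,"tz":-4,"jaw":87},{"rx":0,"ry":0,"rz":6,"tx":0,"ty":0,"tz":-4,"jaw":87},{"rx":0,"ry":0,"rz":6,"tx":0,"ty":0,"tz":-4,"jaw":87},{"rx":0,"ry":0,"rz":6,"tx":0,"ty":0,"tz":-4,"jaw":87}]' && python3 -m pendant '[{"rx":0,"ry":0,"rz":0,"tx":-33,"ty":12.5,"tz":0,"jaw":87},{"rx":0,"ry":0,"rz":0,"tx":-33,"ty":12.5,"tz":0,"jaw":87},{"rx":0,"ry":0,"rz":0,"tx":-33,"ty":12.5,"tz":0,"jaw":87},{"rx":0,"ry":0,"rz":0,"tx":-33,"ty":12.5,"tz":0,"jaw":87},{"rx":0,"ry":0,"rz":0,"tx":-33,"ty":12.5,"tz":0,"jaw":87},{"rx":0,"ry":0,"rz":0,"tx":-33,"ty":12.5,"tz":0,"jaw":87},{"rx":0,"ry":0,"rz":0,"tx":-33,"ty":12.5,"tz":0,"jaw":87},{"rx":0,"ry":0,"rz":0,"tx":-33,"ty":12.5,"tz":0,"jaw":87},{"rx":0,"ry":0,"rz":0,"tx":-33,"ty":12.5,"tz":0,"jaw":87},{"rx":0,"ry":0,"rz":0,"tx":-33,"ty":12.5,"tz":0,"jaw":87},{"rx":0,"ry":0,"rz":0,"tx":-33,"ty":12.5,"tz":0,"jaw":87},{"rx":0,"ry":0,"rz":0,"tx":-33,"ty":12.5,"tz":0,"jaw":87},{"rx":0,"ry":0,"rz":0,"tx":-33,"ty":12.5,"tz":0,"jaw":87},{"rx":0,"ry":0,"rz":0,"tx":-33,"ty":12.5,"tz":0,"jaw":87},{"rx":0,"ry":0,"rz":0,"tx":-33,"ty":12.5,"tz":0,"jaw":87},{"rx":0,"ry":0,"rz":0,"tx":-33,"ty":12.5,"tz":0,"jaw":87},{"rx":0,"ry":0,"rz":0,"tx":-33,"ty":12.5,"tz":0,"jaw":87},{"rx":0,"ry":0,"rz":0,"tx":-33,"ty":12.5,"tz":0,"jaw":87},{"rx":0,"ry":0,"rz":0,"tx":-33,"ty":12.5,"tz":0,"jaw":87},{"rx":0,"ry":0,"rz":0,"tx":0,"ty":0,"tz":0,"jaw":87}]'
python3 - <<'E'
from h import *
c=snap('wrist','w2.png'); np.save('w2.npy',pts(c)); o=env.get_obs(); print(o['tool_pos'],o['tool_rot'],o['qpos'])
E
```

```text
time_s: 1.08
tool_pos: [0.2814, 0.5858, 0.2484]
tool_rot: [-180.0, 0.0, 94.1]
force: [0.2, 0.5, 0.3]
grip_width: 0.087
time_s: 2.75
tool_pos: [0.5671, -0.0304, 0.2486]
tool_rot: [179.9, 0.3, 93.7]
force: [-0.8, 0.3, 0.4]
grip_width: 0.0872
[ 0.56628946 -0.02634092  0.24839285] [1.79984266e+02 1.38187114e-01 9.38938358e+01] [-31.68597309   7.69286683  35.07360372  92.98603722  -4.33348685
  80.69907621   7.73746118]
```

View pics/w2.png

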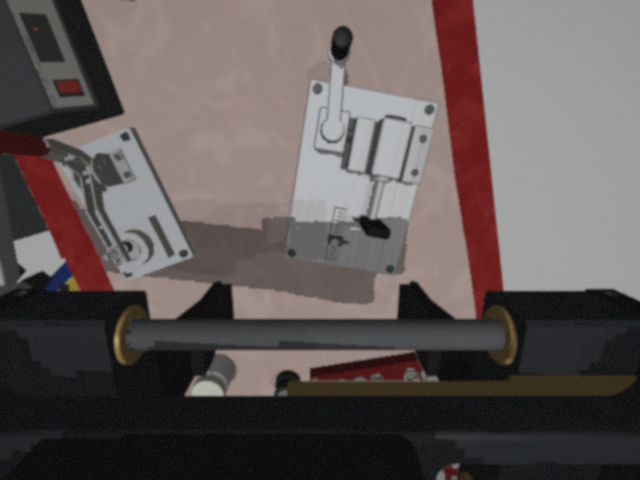

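The wrist picture shows the whole vice: knob at (342,40), pivot cap at (334,128), tab at (375,228), index block at (337,241) and plate corners at (318,88), (430,108), (390,268) and (291,253). I'll fit these from this view.

```bash
python3 - <<'E'
from h import *
np.set_printoptions(precision=4,suppress=True)
a=cv2.imread('pics/w2.png')[15:285,265:465]; cv2.imwrite('pics/w2z.png',cv2.resize(a[:140],None,fx=4,fy=4,interpolation=cv2.INTER_CUBIC)); cv2.imwrite('pics/w2y.png',cv2.resize(a[130:],None,fx=4,fy=4,interpolation=cv2.INTER_CUBIC))
P=np.load('w2.npy')
m=(abs(P[...,2]-0.012)<0.004)&(P[...,0]>.5)&(P[...,0]<.73)&(P[...,1]<.15)&(P[...,1]>-.15)
m=cv2.morphologyEx(m.astype(np.uint8),cv2.MORPH_OPEN,np.ones((5,5)))>0
r=cv2.minAreaRect((P[m][:,:2]*1000).astype(np.float32)); print(r,cv2.boxPoints(r))
V=w2v(P)
def sel(n,x0,x1,y0,y1,z0,z1):
    q=V[(V[...,0]>x0)&(V[...,0]<x1)&(V[...,1]>y0)&(V[...,1]<y1)&(V[...,2]>z0)&(V[...,2]<z1)]; print(n,len(q), q.mean(0) if len(q) else '', q.min(0) if len(q) else '', q.max(0) if len(q) else '')
sel('knobtop',-.15,0,.04,.12,.105,.12); sel('knob',-.15,0,.04,.12,.075,.12);sel('pivot',-.1,-.03,-.03,.03,.070,.1);sel('cart',-.02,.025,-.05,.05,.053,.06);sel('tabtop',-.03,.03,-.12,-.06,.083,.1);sel('idx',-.05,-.02,-.14,-.07,.036,.05)
E
```

```text
((614.797119140625, 7.295021057128906), (215.1858673095703, 149.9846954345703), 84.03351593017578) [[ 529.0271  -91.9199]
 [ 678.1993 -107.5103]
 [ 700.5671  106.5099]
 [ 551.3949  122.1003]]
knobtop 386 [-0.0708  0.0785  0.1077] [-0.0795  0.0704  0.1051] [-0.062   0.0876  0.1098]
knob 585 [-0.071   0.0763  0.102 ] [-0.0796  0.0695  0.075 ] [-0.062   0.0876  0.1098]
pivot 0   
cart 1704 [0.0012 0.0015 0.0551] [-0.0148 -0.0291  0.053 ] [0.0173 0.0307 0.0576]
tabtop 277 [-0.0002 -0.0835  0.0866] [-0.0125 -0.0902  0.0831] [ 0.0131 -0.0779  0.0887]
idx 58 [-0.0377 -0.1134  0.0402] [-0.042  -0.1184  0.0361] [-0.0331 -0.1092  0.0427]
```

View pics/w2z.png

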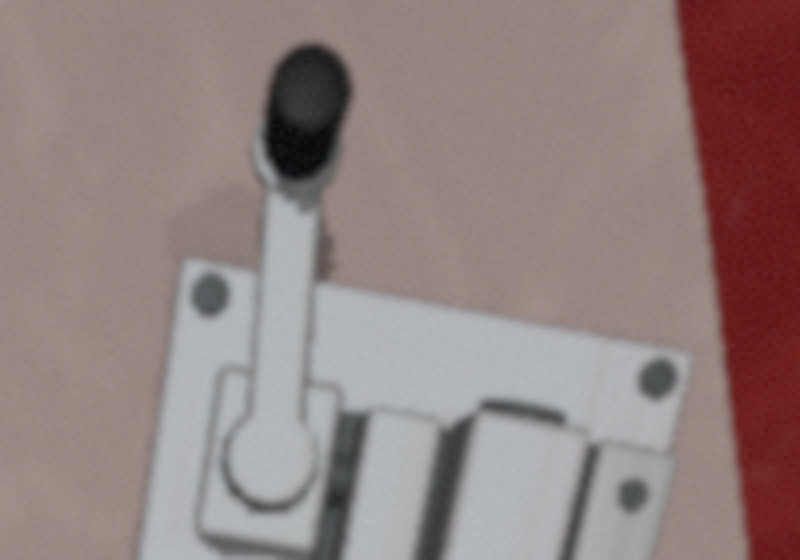

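View pics/w2y.png

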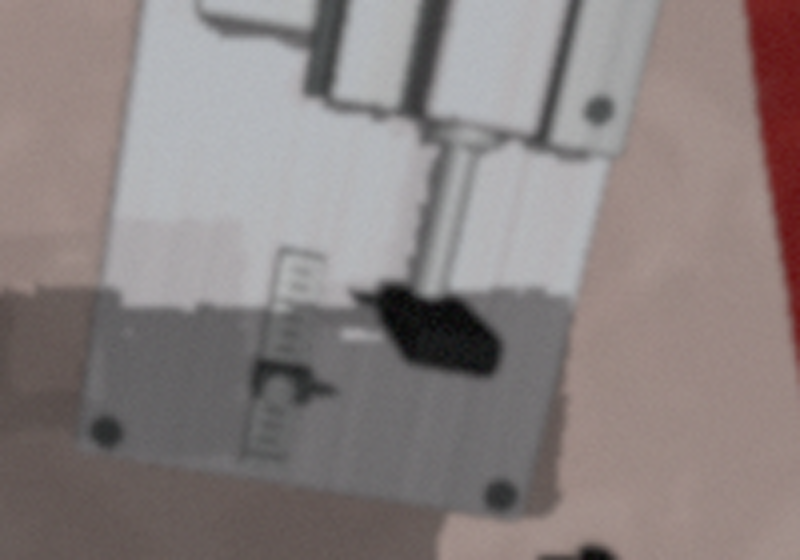

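```bash
sed -i 's/O=np.array.*/O=np.array([.6412,.0500])/; s/-6.04/-6.0/' h.py; cat >> h.py <<'E'
def ray(c,u,v,z):
    f=240/np.tan(np.radians(c['vertical_fov'])/2); w=np.linalg.inv(c['world_to_cam'])
    d=w[:3,:3]@np.array([(u-c['cx'])/f,-(v-c['cy'])/f,-1]); o=w[:3,3]; return o+d*(z-o[2])/d[2]
E
python3 - <<'E'
from h import *
np.set_printoptions(precision=4,suppress=True)
P=np.load('w2.npy'); V=w2v(P); print('capdepth',V[130,332],V[126:135,332,2])
c=env.read_camera('wrist')
for n,u,v,z in [('pivot',332,130.5,.066),('knobbase',338.5,52,.067),('pointer',353,218.3,.031),('index',348.75,242,.031),('index',348.75,242,.027)]: print(n,w2v(ray(c,u,v,z)))
o=env.get_obs();print(o['tool_pos'],o['tool_rot'])
t=env.read_camera('top')
for n,u,v,z in [('pointer',240+520/5.5,185+262/5.5,.031),('index',240+583/5.5,185+270/5.5,.031),('pivot',293.6,243.2,.066)]: print('top',n,w2v(ray(t,u,v,z)))
E
```

```text
capdepth [-0.0648  0.0088  0.0662] [0.0653 0.065  0.0642 0.0655 0.0662 0.0646 0.0667 0.0657 0.0657]
pivot [-0.0666  0.0127  0.066 ]
knobbase [-0.0736  0.0829  0.067 ]
pointer [-0.0223 -0.0778  0.031 ]
index [-0.0215 -0.1073  0.031 ]
index [-0.0209 -0.1082  0.027 ]
[ 0.5658 -0.0231  0.2482] [-179.9789    0.0204   94.1233]
top pointer [-0.0192 -0.0847  0.031 ]
top index [-0.0189 -0.113   0.031 ]
top pivot [-0.0631  0.0089  0.066 ]
```

```bash
python3 -m pendant '[{"rx":0,"ry":0,"rz":5,"tx":0,"ty":0,"tz":0,"jaw":60},{"rx":0,"ry":0,"rz":0,"tx":26.5,"ty":1.7,"tz":10,"jaw":60},{"rx":0,"ry":0,"rz":0,"tx":26.5,"ty":1.7,"tz":10,"jaw":60},{"rx":0,"ry":0,"rz":0,"tx":26.5,"ty":1.7,"tz":10,"jaw":60},{"rx":0,"ry":0,"rz":0,"tx":26.5,"ty":1.7,"tz":10,"jaw":60},{"rx":0,"ry":0,"rz":0,"tx":26.5,"ty":1.7,"tz":10,"jaw":60},{"rx":0,"ry":0,"rz":0,"tx":26.5,"ty":1.7,"tz":10,"jaw":60},{"rx":0,"ry":0,"rz":0,"tx":0,"ty":0,"tz":0,"jaw":60},{"rx":0,"ry":0,"rz":0,"tx":0,"ty":0,"tz":0,"jaw":60},{"rx":0,"ry":0,"rz":0,"tx":0,"ty":0,"tz":0,"jaw":60},{"rx":0,"ry":0,"rz":0,"tx":0,"ty":0,"tz":0,"jaw":60}]'
python3 - <<'E'
from h import *
c=snap('wrist','w3.png'); s=snap('scene','s3.png');o=env.get_obs(); print(o['tool_pos'],o['tool_rot'],o['qpos'],w2v(o['tool_pos']))
for n in (s,c):
    P=pts(n);V=w2v(P);q=V[(abs(V[...,0]+.071)<.02)&(abs(V[...,1]-.079)<.02)&(V[...,2]>.09)&(V[...,2]<.115)]; print(len(q),q.mean(0) if len(q) else '')
E
```

```text
time_s: 3.82
tool_pos: [0.5778, 0.1371, 0.189]
tool_rot: [180.0, -0.0, 89.3]
force: [-0.1, -0.4, -0.5]
grip_width: 0.06
[0.57807154 0.13662952 0.18909181] [ 1.79938676e+02 -2.54250012e-02  8.92571768e+01] [-40.85845683  12.82146633  29.18051179  94.08522274  -6.45181537
  74.70324309 -11.33081774] [-0.07183789  0.07955623  0.18909181]
88 [-0.0724512   0.07447657  0.10125048]
446 [-0.07129802  0.08169181  0.10580298]
```

View pics/w3.png

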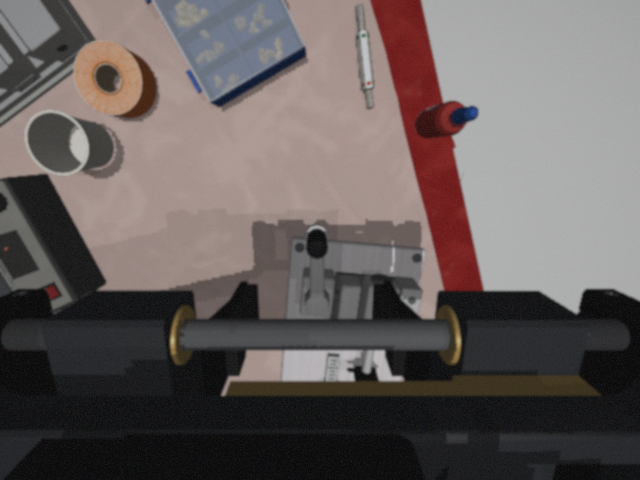

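View pics/s3.png

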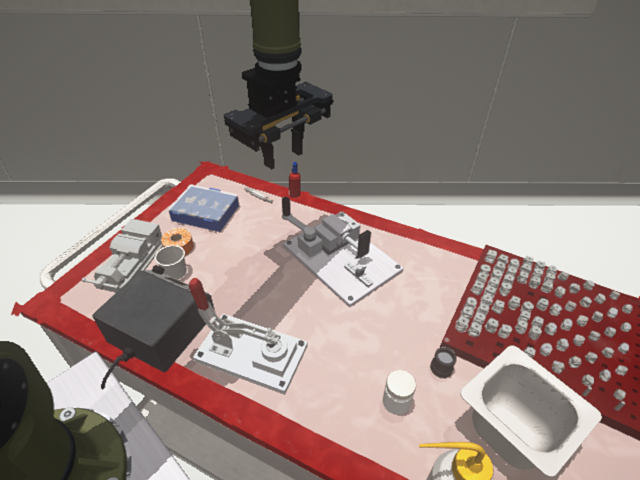

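In the wrist picture the knob (316,240) sits laterally midway between the fingers. In the scene picture the gripper is clear above the vice. Descending and closing on the knob.

```bash
python3 -m pendant '[{"rx":0,"ry":0,"rz":0,"tx":0,"ty":0,"tz":15,"jaw":60},{"rx":0,"ry":0,"rz":0,"tx":0,"ty":0,"tz":15,"jaw":60},{"rx":0,"ry":0,"rz":0,"tx":0,"ty":0,"tz":15,"jaw":60},{"rx":0,"ry":0,"rz":0,"tx":0,"ty":0,"tz":15,"jaw":60},{"rx":0,"ry":0,"rz":0,"tx":0,"ty":0,"tz":15,"jaw":50},{"rx":0,"ry":0,"rz":0,"tx":0,"ty":0,"tz":15,"jaw":40},{"rx":0,"ry":0,"rz":0,"tx":0,"ty":0,"tz":14,"jaw":40},{"rx":0,"ry":0,"rz":0,"tx":0,"ty":0,"tz":0,"jaw":40},{"rx":0,"ry":0,"rz":0,"tx":0,"ty":0,"tz":0,"jaw":40}]' && python3 -m pendant '[{"rx":0,"ry":0,"rz":0,"tx":0,"ty":0,"tz":0,"jaw":15},{"rx":0,"ry":0,"rz":0,"tx":0,"ty":0,"tz":0,"jaw":10},{"rx":0,"ry":0,"rz":0,"tx":0,"ty":0,"tz":0,"jaw":10},{"rx":0,"ry":0,"rz":0,"tx":0,"ty":0,"tz":0,"jaw":10},{"rx":0,"ry":0,"rz":0,"tx":0,"ty":0,"tz":0,"jaw":10},{"rx":0,"ry":0,"rz":0,"tx":0,"ty":0,"tz":0,"jaw":10}]' 25
python3 - <<'E'
from h import *
s=snap('scene');o=env.get_obs(); print(o['tool_pos'],o['force'],w2v(o['tool_pos']))
cv2.imwrite('pics/s4.png',cv2.resize(s['img'][100:320,220:420,::-1],None,fx=2.7,fy=2.7))
E
```

```text
time_s: 4.67
tool_pos: [0.5776, 0.1368, 0.0843]
tool_rot: [-180.0, 0.0, 89.3]
force: [-0.2, -0.4, 0.1]
grip_width: 0.0417
time_s: 5.17
tool_pos: [0.5786, 0.1377, 0.0851]
tool_rot: [179.9, -0.0, 89.3]
force: [1.6, 0.5, 2.0]
grip_width: 0.0168
[0.57862408 0.13774967 0.08511892] [1.12649249 0.16359558 2.91913851] [-0.07140546  0.080728    0.08511892]
```

View pics/s4.png

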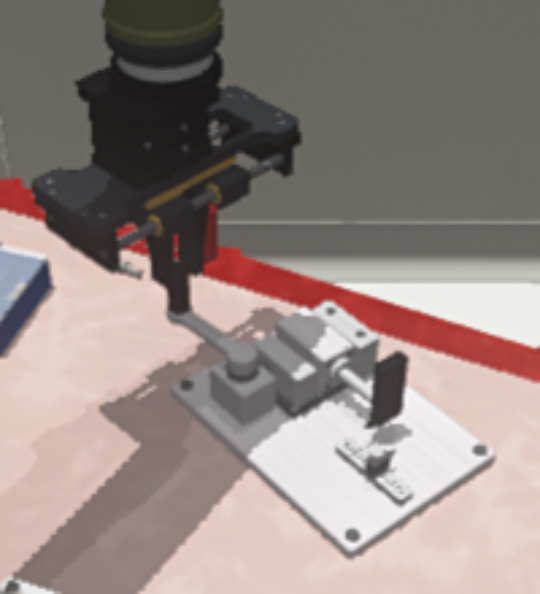

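```bash
python3 -m pendant '[{"rx":0,"ry":0,"rz":-4,"tx":-0.2,"ty":-4.9,"tz":0,"jaw":10},{"rx":0,"ry":0,"rz":-4,"tx":-0.2,"ty":-4.9,"tz":0,"jaw":10},{"rx":0,"ry":0,"rz":-4,"tx":-0.2,"ty":-4.9,"tz":0,"jaw":10},{"rx":0,"ry":0,"rz":-4,"tx":-0.2,"ty":-4.9,"tz":0,"jaw":10},{"rx":0,"ry":0,"rz":-4,"tx":-0.2,"ty":-4.9,"tz":0,"jaw":10},{"rx":0,"ry":0,"rz":-4,"tx":-0.2,"ty":-4.9,"tz":0,"jaw":10},{"rx":0,"ry":0,"rz":-4,"tx":-0.2,"ty":-4.9,"tz":0,"jaw":10},{"rx":0,"ry":0,"rz":-4,"tx":-0.2,"ty":-4.9,"tz":0,"jaw":10},{"rx":0,"ry":0,"rz":0,"tx":0,"ty":0,"tz":0,"jaw":10},{"rx":0,"ry":0,"rz":0,"tx":0,"ty":0,"tz":0,"jaw":10}]'
cat > st.py <<'E'
from h import *
np.set_printoptions(precision=4,suppress=True)
o=env.get_obs(); v=w2v(o['tool_pos']); d=v[:2]-[-.065,.009]; th=np.arctan2(-d[0],d[1])
f=o['force'][:2]; yaw=np.radians(o['tool_rot'][2]); F=np.array([f@XV,f@YV])
print('v',v,'r',np.hypot(*d),'th',th,'yaw-6-th deg',o['tool_rot'][2]-84-np.degrees(th),'Ftan',F@[-np.cos(th),-np.sin(th)],'Frad',F@[-np.sin(th),np.cos(th)],'Fz',o['force'][2],'w',o['grip_width'],'q',o['qpos'])
E
python3 st.py
```

```text
time_s: 6.05
tool_pos: [0.541, 0.1267, 0.0851]
tool_rot: [179.9, 0.0, 121.2]
force: [0.5, -0.5, 3.7]
grip_width: 0.0167
v [-0.1076  0.0659  0.0851] r 0.07105574185563107 th 0.6433729264597856 yaw-6-th deg 0.3477230995520415 Ftan -0.18056262142892954 Frad -0.6391436592483903 Fz 3.7169459429907508 w 0.016740610146829392 q [-37.2506  12.8395  24.0333 106.0786  -5.8603  62.224   20.1907]
```

```bash
python3 -m pendant '[{"rx":0,"ry":0,"rz":-4,"tx":-0.2,"ty":-4.9,"tz":0,"jaw":10},{"rx":0,"ry":0,"rz":-4,"tx":-0.2,"ty":-4.9,"tz":0,"jaw":10},{"rx":0,"ry":0,"rz":-4,"tx":-0.2,"ty":-4.9,"tz":0,"jaw":10},{"rx":0,"ry":0,"rz":-4,"tx":-0.2,"ty":-4.9,"tz":0,"jaw":10},{"rx":0,"ry":0,"rz":-4,"tx":-0.2,"ty":-4.9,"tz":0,"jaw":10},{"rx":0,"ry":0,"rz":-4,"tx":-0.2,"ty":-4.9,"tz":0,"jaw":10},{"rx":0,"ry":0,"rz":-4,"tx":-0.2,"ty":-4.9,"tz":0,"jaw":10},{"rx":0,"ry":0,"rz":-4,"tx":-0.2,"ty":-4.9,"tz":0,"jaw":10},{"rx":0,"ry":0,"rz":-4,"tx":-0.2,"ty":-4.9,"tz":0,"jaw":10},{"rx":0,"ry":0,"rz":-4,"tx":-0.2,"ty":-4.9,"tz":0,"jaw":10}]'; python3 st.py
python3 -m pendant '[{"rx":0,"ry":0,"rz":-4,"tx":-0.2,"ty":-4.9,"tz":0,"jaw":10},{"rx":0,"ry":0,"rz":-4,"tx":-0.2,"ty":-4.9,"tz":0,"jaw":10},{"rx":0,"ry":0,"rz":-4,"tx":-0.2,"ty":-4.9,"tz":0,"jaw":10},{"rx":0,"ry":0,"rz":-4,"tx":-0.2,"ty":-4.9,"tz":0,"jaw":10},{"rx":0,"ry":0,"rz":-4,"tx":-0.2,"ty":-4.9,"tz":0,"jaw":10},{"rx":0,"ry":0,"rz":-4,"tx":-0.2,"ty":-4.9,"tz":0,"jaw":10},{"rx":0,"ry":0,"rz":-4,"tx":-0.2,"ty":-4.9,"tz":0,"jaw":10},{"rx":0,"ry":0,"rz":-4,"tx":-0.2,"ty":-4.9,"tz":0,"jaw":10},{"rx":0,"ry":0,"rz":-4,"tx":-0.2,"ty":-4.9,"tz":0,"jaw":10},{"rx":0,"ry":0,"rz":0,"tx":0,"ty":0,"tz":0,"jaw":10},{"rx":0,"ry":0,"rz":0,"tx":0,"ty":0,"tz":0,"jaw":10},{"rx":0,"ry":0,"rz":0,"tx":0,"ty":0,"tz":0,"jaw":10}]';python3 st.py
```

```text
time_s: 6.88
tool_pos: [0.5127, 0.0905, 0.0851]
tool_rot: [179.8, 0.2, 161.5]
force: [4.0, 1.8, 0.6]
grip_width: 0.0166
v [-0.132   0.0268  0.0851] r 0.06933137184057239 th 1.310405924529703 yaw-6-th deg 2.3752599136683017 Ftan -3.1274906996888148 Frad -3.033378376846317 Fz 0.5529605893822678 w 0.016649420097836137 q [-32.553    8.231   21.2166 110.889   -3.4451  61.2116  61.5674]
time_s: 7.88
tool_pos: [0.5123, 0.0471, 0.0851]
tool_rot: [180.0, 0.2, -162.8]
force: [4.9, 2.7, 0.9]
grip_width: 0.0169
v [-0.1279 -0.0164  0.0851] r 0.06780929577507724 th 1.9540096108549339 yaw-6-th deg -358.7712869299188 Ftan -1.290791661432944 Frad -5.465418672731004 Fz 0.8796263713310248 w 0.016899470698204834 q [-27.3494   7.4825  20.5541 111.6476  -3.0434  61.1549 101.6885]
```

```bash
python3 -m pendant '[{"rx":0,"ry":0,"rz":-3,"tx":-0.6,"ty":-3.7,"tz":0,"jaw":10},{"rx":0,"ry":0,"rz":-3,"tx":-0.6,"ty":-3.7,"tz":0,"jaw":10},{"rx":0,"ry":0,"rz":0,"tx":0,"ty":0,"tz":0,"jaw":10},{"rx":0,"ry":0,"rz":0,"tx":0,"ty":0,"tz":0,"jaw":10}]';python3 st.py
python3 -m pendant '[{"rx":0,"ry":0,"rz":-3,"tx":-0.5,"ty":-3.7,"tz":0,"jaw":10},{"rx":0,"ry":0,"rz":-3,"tx":-0.3,"ty":-3.7,"tz":0,"jaw":10},{"rx":0,"ry":0,"rz":0,"tx":0,"ty":0,"tz":0,"jaw":10},{"rx":0,"ry":0,"rz":0,"tx":0,"ty":0,"tz":0,"jaw":10}]';python3 st.py
```

```text
time_s: 8.22
tool_pos: [0.5148, 0.0405, 0.085]
tool_rot: [180.0, 0.1, -156.8]
force: [2.0, 3.4, 4.8]
grip_width: 0.0167
v [-0.1247 -0.0227  0.085 ] r 0.0675855457176417 th 2.0582583993842363 yaw-6-th deg -358.7492643548106 Ftan -2.4117482968286126 Frad -3.100738472751336 Fz 4.751021977530052 w 0.016723824799516833 q [-26.4153   7.8267  20.4508 111.2901  -3.1791  61.3081 108.5635]
time_s: 8.55
tool_pos: [0.5184, 0.0335, 0.085]
tool_rot: [180.0, 0.1, -150.8]
force: [1.5, 2.6, 5.6]
grip_width: 0.017
v [-0.1205 -0.0292  0.085 ] r 0.06734948785227729 th 2.174312146852408 yaw-6-th deg -359.3861391380971 Ftan -1.5655785712348 Frad -2.5970331887457982 Fz 5.648711006115573 w 0.016969576137745947 q [-25.4528   8.2268  20.3414 110.8564  -3.2824  61.3968 115.4584]
```

```bash
python3 -m pendant '[{"rx":0,"ry":0,"rz":-3,"tx":-0.4,"ty":-3.7,"tz":0,"jaw":10},{"rx":0,"ry":0,"rz":0,"tx":0,"ty":0,"tz":0,"jaw":10},{"rx":0,"ry":0,"rz":0,"tx":0,"ty":0,"tz":0,"jaw":10}]';python3 st.py
python3 -m pendant '[{"rx":0,"ry":0,"rz":-2,"tx":-0.2,"ty":-2.4,"tz":0,"jaw":10},{"rx":0,"ry":0,"rz":0,"tx":0,"ty":0,"tz":0,"jaw":10},{"rx":0,"ry":0,"rz":0,"tx":0,"ty":0,"tz":0,"jaw":10}]';python3 st.py
```

```text
time_s: 8.8
tool_pos: [0.52, 0.0308, 0.0849]
tool_rot: [180.0, 0.0, -147.8]
force: [0.9, 3.3, 5.4]
grip_width: 0.0171
v [-0.1185 -0.0318  0.0849] r 0.06726017572489211 th 2.2216920670311957 yaw-6-th deg -359.08709764459746 Ftan -2.311991843426927 Frad -2.498398923492445 Fz 5.371091811378955 w 0.017137999103358857 q [-24.9904   8.4605  20.2481 110.607   -3.383   61.482  118.8777]
time_s: 9.05
tool_pos: [0.5207, 0.0296, 0.0849]
tool_rot: [179.9, -0.0, -145.8]
force: [-1.4, 3.6, 8.2]
grip_width: 0.0166
v [-0.1177 -0.0329  0.0849] r 0.06726729302957626 th 2.2423196001343406 yaw-6-th deg -358.246414071106 Ftan -3.8140704364035263 Frad -0.7186093273779676 Fz 8.159434708750295 w 0.0165923966961398 q [-24.6929   8.6107  20.1492 110.4457  -3.4869  61.5818 121.1411]
```

```bash
python3 -m pendant '[{"rx":0,"ry":0,"rz":0,"tx":0,"ty":-2,"tz":-0.3,"jaw":10},{"rx":0,"ry":0,"rz":0,"tx":0,"ty":0,"tz":0,"jaw":10},{"rx":0,"ry":0,"rz":0,"tx":0,"ty":0,"tz":0,"jaw":10}]' 30;python3 st.py
python3 -m pendant '[{"rx":0,"ry":0,"rz":0,"tx":0,"ty":-2,"tz":-0.3,"jaw":10},{"rx":0,"ry":0,"rz":0,"tx":0,"ty":0,"tz":0,"jaw":10},{"rx":0,"ry":0,"rz":0,"tx":0,"ty":0,"tz":0,"jaw":10}]';python3 st.py
```

```text
time_s: 9.3
tool_pos: [0.5213, 0.0288, 0.0849]
tool_rot: [179.8, -0.0, -145.8]
force: [-1.9, 6.5, 7.3]
grip_width: 0.0167
v [-0.117  -0.0336  0.0849] r 0.06725253948955773 th 2.2574904979029284 yaw-6-th deg -359.09680360911204 Ftan -6.475460679980885 Frad -2.0195402879134314 Fz 7.296312548030633 w 0.016654315437898432 q [-24.5765   8.7256  20.197  110.3223  -3.5991  61.6635 121.3704]
time_s: 9.55
tool_pos: [0.5219, 0.0279, 0.0849]
tool_rot: [179.7, -0.1, -145.7]
force: [-2.6, 7.4, 6.1]
grip_width: 0.0165
v [-0.1163 -0.0345  0.0849] r 0.06725693008521584 th 2.2738500297940734 yaw-6-th deg -360.00657557556883 Ftan -7.53115064736806 Frad -2.039786467269584 Fz 6.078800953818397 w 0.016463530037653273 q [-24.4573   8.8446  20.2447 110.1952  -3.7041  61.7438 121.6074]
```

```bash
python3 -m pendant '[{"rx":0,"ry":0,"rz":0,"tx":0,"ty":-2.5,"tz":-0.4,"jaw":10},{"rx":0,"ry":0,"rz":0,"tx":0,"ty":0,"tz":0,"jaw":10},{"rx":0,"ry":0,"rz":0,"tx":0,"ty":0,"tz":0,"jaw":10}]';python3 st.py
python3 -m pendant '[{"rx":0,"ry":0,"rz":0,"tx":0,"ty":-2.5,"tz":-0.4,"jaw":10},{"rx":0,"ry":0,"rz":0,"tx":0,"ty":0,"tz":0,"jaw":10},{"rx":0,"ry":0,"rz":0,"tx":0,"ty":0,"tz":0,"jaw":10}]';python3 st.py
```

```text
time_s: 9.8
tool_pos: [0.5228, 0.0266, 0.085]
tool_rot: [179.6, -0.1, -145.7]
force: [-2.4, 7.8, 5.2]
grip_width: 0.0166
v [-0.1153 -0.0356  0.085 ] r 0.06724016035218253 th 2.296389334357788 yaw-6-th deg -361.2699188610013 Ftan -7.744660631259318 Frad -2.6453469654766577 Fz 5.223008529143668 w 0.01656395572919203 q [-24.3007   8.9936  20.3044 110.0316  -3.8314  61.834  121.9024]
time_s: 10.05
tool_pos: [0.5236, 0.0255, 0.085]
tool_rot: [179.6, -0.1, -145.7]
force: [-4.5, 9.9, 4.3]
grip_width: 0.0167
v [-0.1144 -0.0367  0.085 ] r 0.06725093623295338 th 2.317537521181411 yaw-6-th deg -362.45099677298913 Ftan -10.678666906204159 Frad -2.307635762133496 Fz 4.299733136015714 w 0.01671668143485459 q [-24.1488   9.1421  20.3616 109.8698  -3.962   61.9283 122.194 ]
```

```bash
python3 -m pendant '[{"rx":0,"ry":0,"rz":0,"tx":0,"ty":-2.5,"tz":-0.4,"jaw":10},{"rx":0,"ry":0,"rz":0,"tx":0,"ty":0,"tz":0,"jaw":10},{"rx":0,"ry":0,"rz":0,"tx":0,"ty":0,"tz":0,"jaw":10},{"rx":0,"ry":0,"rz":0,"tx":0,"ty":0,"tz":0,"jaw":10}]';python3 st.py
```

```text
time_s: 10.38
tool_pos: [0.5244, 0.0244, 0.085]
tool_rot: [179.5, -0.1, -145.6]
force: [-3.6, 11.8, 3.8]
grip_width: 0.0167
v [-0.1135 -0.0377  0.085 ] r 0.06728424112432801 th 2.3376208319972482 yaw-6-th deg -363.56913856434403 Ftan -11.494956540950849 Frad -4.421884167440766 Fz 3.794078151964998 w 0.016708523348359556 q [-23.9983   9.2921  20.4151 109.7094  -4.0962  62.0244 122.4841]
```

```bash
python3 -m pendant '[{"rx":0,"ry":0,"rz":0,"tx":0,"ty":3,"tz":0,"jaw":60},{"rx":0,"ry":0,"rz":0,"tx":0,"ty":3,"tz":0,"jaw":60},{"rx":0,"ry":0,"rz":0,"tx":0,"ty":0,"tz":0,"jaw":60},{"rx":0,"ry":0,"rz":0,"tx":0,"ty":0,"tz":0,"jaw":60},{"rx":0,"ry":0,"rz":0,"tx":0,"ty":0,"tz":0,"jaw":60},{"rx":0,"ry":0,"rz":0,"tx":0,"ty":0,"tz":0,"jaw":60}]';python3 st.py
python3 - <<'E'
from h import *
s=snap('scene')
cv2.imwrite('pics/s5.png',cv2.resize(s['img'][100:320,220:420,::-1],None,fx=2.7,fy=2.7))
E
```

```text
time_s: 10.88
tool_pos: [0.5243, 0.0223, 0.0859]
tool_rot: [-180.0, -0.1, -145.8]
force: [0.0, -0.6, -0.7]
grip_width: 0.0489
v [-0.1133 -0.0398  0.0859] r 0.06865563621843976 th 2.3606783715632824 yaw-6-th deg -365.01866350699964 Ftan 0.4922785826990764 Frad 0.39589543336992705 Fz -0.6852114909849173 w 0.0489369282360344 q [-24.2432   8.9161  20.5009 110.0124  -3.471   61.7085 121.9172]
```

View pics/s5.png

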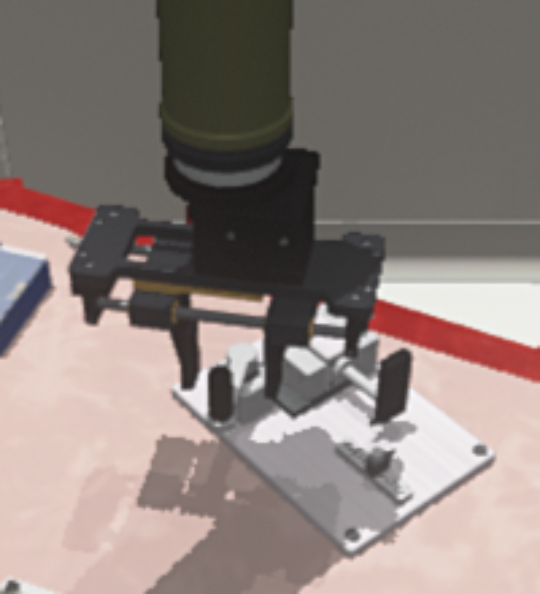

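Lever released: the knob (220,395) stands free between the open fingers and the measured force is about 0. Now I'll rise, turn so the jaws open along the pull, and go over the tab.

```bash
python3 -m pendant '[{"rx":0,"ry":0,"rz":0,"tx":0,"ty":0,"tz":-20,"jaw":60},{"rx":0,"ry":0,"rz":0,"tx":0,"ty":0,"tz":-20,"jaw":60},{"rx":0,"ry":0,"rz":0,"tx":0,"ty":0,"tz":-20,"jaw":60},{"rx":0,"ry":0,"rz":6.7,"tx":0,"ty":0,"tz":-20,"jaw":60},{"rx":0,"ry":0,"rz":6.7,"tx":0,"ty":0,"tz":-20,"jaw":60},{"rx":0,"ry":0,"rz":6.7,"tx":0,"ty":0,"tz":-17,"jaw":60},{"rx":0,"ry":0,"rz":6.7,"tx":0,"ty":0,"tz":0,"jaw":60},{"rx":0,"ry":0,"rz":6.7,"tx":0,"ty":0,"tz":0,"jaw":60},{"rx":0,"ry":0,"rz":6.7,"tx":0,"ty":0,"tz":0,"jaw":60}]' && python3 -m pendant '[{"rx":0,"ry":0,"rz":0,"tx":-18.9,"ty":-7.2,"tz":0,"jaw":50},{"rx":0,"ry":0,"rz":0,"tx":-18.9,"ty":-7.2,"tz":0,"jaw":50},{"rx":0,"ry":0,"rz":0,"tx":-18.9,"ty":-7.2,"tz":0,"jaw":50},{"rx":0,"ry":0,"rz":0,"tx":-18.9,"ty":-7.2,"tz":0,"jaw":50},{"rx":0,"ry":0,"rz":0,"tx":-18.9,"ty":-7.2,"tz":0,"jaw":50},{"rx":0,"ry":0,"rz":0,"tx":-18.9,"ty":-7.2,"tz":0,"jaw":50},{"rx":0,"ry":0,"rz":0,"tx":0,"ty":0,"tz":0,"jaw":50},{"rx":0,"ry":0,"rz":0,"tx":0,"ty":0,"tz":0,"jaw":50},{"rx":0,"ry":0,"rz":0,"tx":0,"ty":0,"tz":0,"jaw":50},{"rx":0,"ry":0,"rz":0,"tx":0,"ty":0,"tz":0,"jaw":50},{"rx":0,"ry":0,"rz":0,"tx":0,"ty":0,"tz":0,"jaw":50}]'
python3 - <<'E'
from h import *
np.set_printoptions(precision=4,suppress=True)
c=snap('wrist','w6.png'); np.savez('w6.npz',P=pts(c)); o=env.get_obs(); print(o['tool_pos'],o['tool_rot'],o['qpos'],o['joint_velocities'],w2v(o['tool_pos']))
E
```

```text
time_s: 11.68
tool_pos: [0.5248, 0.0229, 0.2036]
tool_rot: [-180.0, 0.0, 173.7]
force: [0.2, 0.1, 0.5]
grip_width: 0.0601
time_s: 12.6
tool_pos: [0.6324, -0.0304, 0.2034]
tool_rot: [180.0, 0.0, 174.2]
force: [0.1, -0.2, -0.0]
grip_width: 0.0502
[ 0.6325 -0.0305  0.2035] [179.9642   0.0133 174.1842] [-19.8613  17.1631  25.2072  87.0334  -7.4341  77.4431  90.1622] [-0.051   0.0261  0.2117 -0.1844 -0.0019 -0.0123  0.0328] [-0.0002 -0.0809  0.2035]
```

View pics/w6.png

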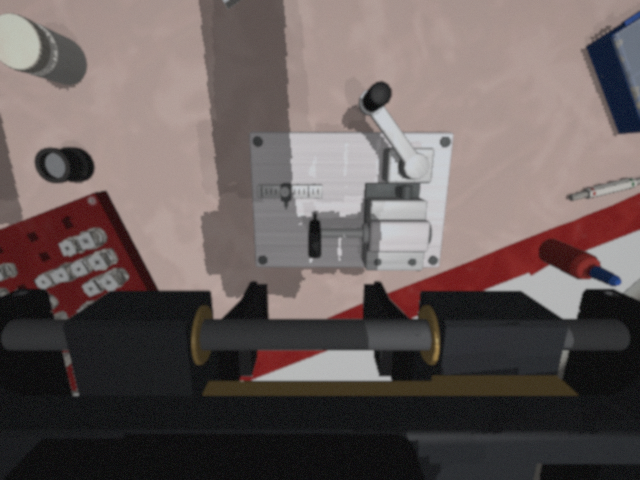

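The vice is viewed squarely here: the jaw is closed on the cartridge, the pointer tip is at about (316,213) and the index nose at about (286,204). I'll zoom to measure the gap.

```bash
python3 - <<'E'
from h import *
a=cv2.imread('pics/w6.png')[170:270,250:350]; cv2.imwrite('pics/w6z.png',cv2.resize(a,None,fx=6,fy=6,interpolation=cv2.INTER_CUBIC))
E
```

```text
(no output)
```

View pics/w6z.png

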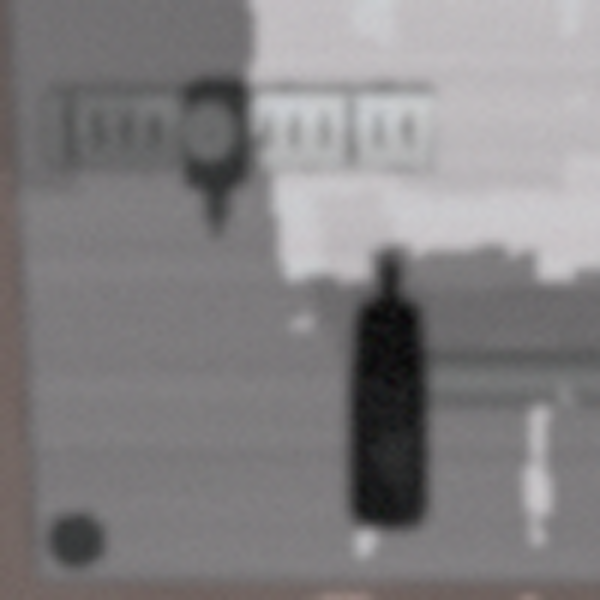

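```bash
python3 - <<'E'
from h import *
np.set_printoptions(precision=4,suppress=True)
c=env.read_camera('wrist')
for n,u,v,z in [('pointer',315.2,211.7,.031),('index',286.2,209.2,.031),('index',286.2,209.2,.027),('tabtop',314.7,244,.088),('tabtop',314.7,244,.080)]: print(n,w2v(ray(c,u,v,z)))
V=w2v(np.load('w6.npz')['P']); q=V[(abs(V[...,0])<.02)&(abs(V[...,1]+.083)<.02)&(V[...,2]>.082)&(V[...,2]<.1)]; print(len(q),q.mean(0),q.min(0),q.max(0)); o=env.get_obs(); print(w2v(o['tool_pos']))
E
```

```text
pointer [-0.0162 -0.0821  0.031 ]
index [-0.0188 -0.1125  0.031 ]
index [-0.0181 -0.1128  0.027 ]
tabtop [ 0.0034 -0.0826  0.088 ]
tabtop [ 0.0056 -0.0826  0.08  ]
353 [ 0.004  -0.0823  0.0866] [-0.0083 -0.0878  0.0821] [ 0.0173 -0.0767  0.0895]
[-0.0001 -0.081   0.2035]
```

```bash
python3 -m pendant '[{"rx":0,"ry":0,"rz":0,"tx":-4.5,"ty":-1.5,"tz":0,"jaw":50},{"rx":0,"ry":0,"rz":0,"tx":0,"ty":0,"tz":20,"jaw":50},{"rx":0,"ry":0,"rz":0,"tx":0,"ty":0,"tz":20,"jaw":50},{"rx":0,"ry":0,"rz":0,"tx":0,"ty":0,"tz":20,"jaw":50},{"rx":0,"ry":0,"rz":0,"tx":0,"ty":0,"tz":20,"jaw":50},{"rx":0,"ry":0,"rz":0,"tx":0,"ty":0,"tz":20,"jaw":50},{"rx":0,"ry":0,"rz":0,"tx":0,"ty":0,"tz":15,"jaw":40},{"rx":0,"ry":0,"rz":0,"tx":0,"ty":0,"tz":13,"jaw":30},{"rx":0,"ry":0,"rz":0,"tx":0,"ty":0,"tz":10,"jaw":30},{"rx":0,"ry":0,"rz":0,"tx":0,"ty":0,"tz":0,"jaw":30},{"rx":0,"ry":0,"rz":0,"tx":0,"ty":0,"tz":0,"jaw":30},{"rx":0,"ry":0,"rz":0,"tx":0,"ty":0,"tz":0,"jaw":30}]'; python3 st.py
python3 - <<'E'
from h import *
c=snap('wrist','w7.png');s=snap('scene')
cv2.imwrite('pics/s7.png',cv2.resize(s['img'][100:320,220:420,::-1],None,fx=2.7,fy=2.7))
E
```

```text
time_s: 13.7
tool_pos: [0.6381, -0.0331, 0.0662]
tool_rot: [180.0, 0.1, 174.1]
force: [0.8, -0.7, 0.9]
grip_width: 0.0307
v [ 0.0056 -0.083   0.0662] r 0.11596600180026549 th -2.486547412723355 yaw-6-th deg 232.61325556451357 Ftan 0.3444439805218601 Frad 1.0504869612039391 Fz 0.8540354839935895 w 0.030683488244246482 q [-18.4074  23.8581  23.9021  95.004  -10.5819  63.2732  92.586 ]
```

View pics/w7.png

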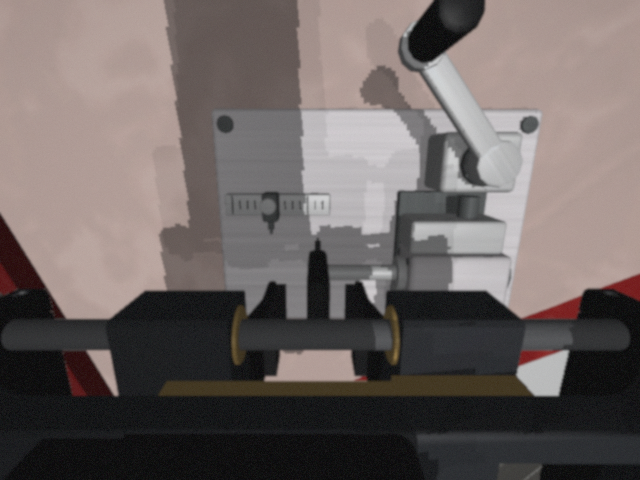

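View pics/s7.png

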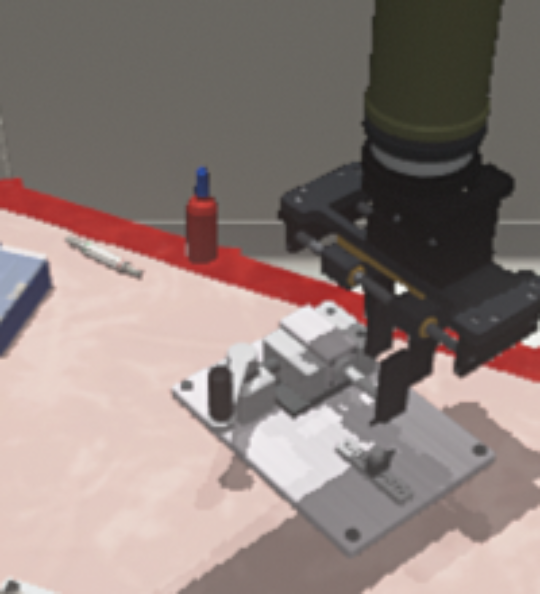

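The tab (318,275) stands centred between the fingers. The pointer tip is at (318,240) and the index nose at (271,231), and both stay visible while pulling. Closing.

```bash
python3 -m pendant '[{"rx":0,"ry":0,"rz":0,"tx":0,"ty":0,"tz":0,"jaw":5},{"rx":0,"ry":0,"rz":0,"tx":0,"ty":0,"tz":0,"jaw":5},{"rx":0,"ry":0,"rz":0,"tx":0,"ty":0,"tz":0,"jaw":5},{"rx":0,"ry":0,"rz":0,"tx":0,"ty":0,"tz":0,"jaw":5},{"rx":0,"ry":0,"rz":0,"tx":0,"ty":0,"tz":0,"jaw":5}]' 25; python3 st.py
python3 - <<'E'
from h import *
c=snap('wrist','w8.png'); a=c['img'][190:290,240:340,::-1]; cv2.imwrite('pics/w8z.png',cv2.resize(a,None,fx=6,fy=6,interpolation=cv2.INTER_CUBIC))
E
```

```text
time_s: 14.22
tool_pos: [0.6376, -0.0317, 0.0655]
tool_rot: [179.9, 0.0, 174.2]
force: [-0.6, 2.3, 1.1]
grip_width: 0.0118
v [ 0.0049 -0.0816  0.0655] r 0.11445010487033547 th -2.484297393179877 yaw-6-th deg 232.5252801867922 Ftan 0.7381749905942233 Frad -2.261638203906199 Fz 1.059900037466657 w 0.011800344704311743 q [-18.4358  23.8767  23.8382  95.0637 -10.6584  63.2658  92.5844]
```

View pics/w8z.png

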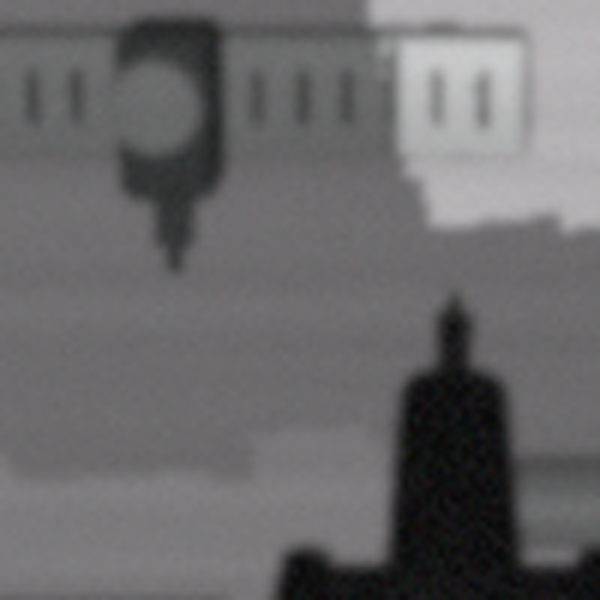

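```bash
python3 - <<'E'
from h import *
np.set_printoptions(precision=4,suppress=True)
c=env.read_camera('wrist')
for n,u,v,z in [('pointer',315.8,239.7,.031),('index',269.2,235,.031),('index',269.2,235,.027)]: print(n,w2v(ray(c,u,v,z)))
V=w2v(pts(c)); print(V[233,269],V[241,316])
E
python3 -m pendant '[{"rx":0,"ry":0,"rz":0,"tx":0,"ty":-2.5,"tz":0,"jaw":5},{"rx":0,"ry":0,"rz":0,"tx":0,"ty":-2.5,"tz":0,"jaw":5},{"rx":0,"ry":0,"rz":0,"tx":0,"ty":-2.5,"tz":0,"jaw":5},{"rx":0,"ry":0,"rz":0,"tx":0,"ty":-2.5,"tz":0,"jaw":5},{"rx":0,"ry":0,"rz":0,"tx":0,"ty":-2.5,"tz":0,"jaw":5},{"rx":0,"ry":0,"rz":0,"tx":0,"ty":-2.5,"tz":0,"jaw":5},{"rx":0,"ry":0,"rz":0,"tx":0,"ty":-2.5,"tz":0,"jaw":5},{"rx":0,"ry":0,"rz":0,"tx":0,"ty":-2.5,"tz":0,"jaw":5},{"rx":0,"ry":0,"rz":0,"tx":0,"ty":-2.5,"tz":0,"jaw":5},{"rx":0,"ry":0,"rz":0,"tx":0,"ty":-2.5,"tz":0,"jaw":5},{"rx":0,"ry":0,"rz":0,"tx":0,"ty":0,"tz":0,"jaw":5},{"rx":0,"ry":0,"rz":0,"tx":0,"ty":0,"tz":0,"jaw":5},{"rx":0,"ry":0,"rz":0,"tx":0,"ty":0,"tz":0,"jaw":5},{"rx":0,"ry":0,"rz":0,"tx":0,"ty":0,"tz":0,"jaw":5}]'; python3 st.py
python3 - <<'E'
from h import *
c=snap('wrist','w9.png'); a=c['img'][190:290,240:400,::-1]; cv2.imwrite('pics/w9z.png',cv2.resize(a,None,fx=5,fy=5,interpolation=cv2.INTER_CUBIC))
E
```

```text
pointer [-0.0163 -0.0825  0.031 ]
index [-0.0193 -0.1126  0.031 ]
index [-0.0183 -0.1131  0.027 ]
[-0.0204 -0.1128  0.03  ] [-0.0155 -0.0824  0.0312]
time_s: 15.48
tool_pos: [0.6352, -0.0553, 0.0654]
tool_rot: [179.8, 0.0, 174.2]
force: [0.4, 7.7, 2.2]
grip_width: 0.0114
v [ 0.005  -0.1053  0.0654] r 0.1340689149133752 th -2.59226144599483 yaw-6-th deg 238.7485359437577 Ftan 3.6509088073076112 Frad -6.759590633537407 Fz 2.2316600072326573 w 0.011440138748338375 q [-16.6058  23.8521  24.2732  95.189  -10.9416  63.266   94.9976]
```

View pics/w9z.png

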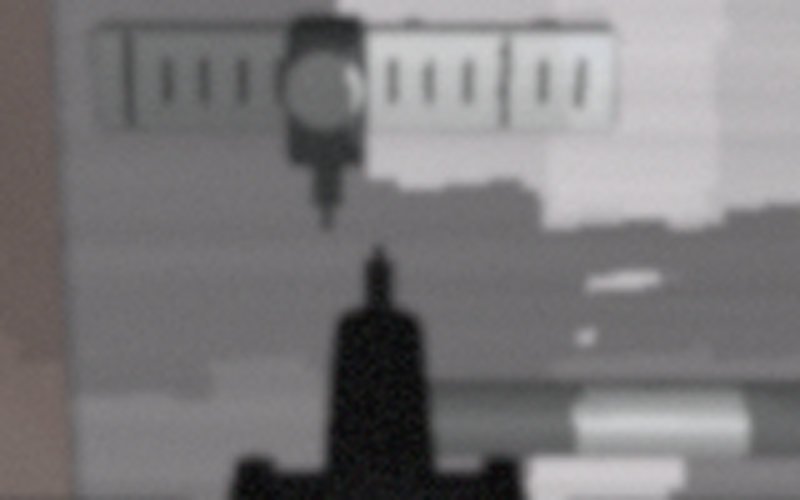

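```bash
python3 -m pendant '[{"rx":0,"ry":0,"rz":0,"tx":0,"ty":-2,"tz":0,"jaw":5},{"rx":0,"ry":0,"rz":0,"tx":0,"ty":-2,"tz":0,"jaw":5},{"rx":0,"ry":0,"rz":0,"tx":0,"ty":-1.5,"tz":0,"jaw":5},{"rx":0,"ry":0,"rz":0,"tx":0,"ty":-1.4,"tz":0,"jaw":5},{"rx":0,"ry":0,"rz":0,"tx":0,"ty":0,"tz":0,"jaw":5},{"rx":0,"ry":0,"rz":0,"tx":0,"ty":0,"tz":0,"jaw":5},{"rx":0,"ry":0,"rz":0,"tx":0,"ty":0,"tz":0,"jaw":5},{"rx":0,"ry":0,"rz":0,"tx":0,"ty":0,"tz":0,"jaw":5},{"rx":0,"ry":0,"rz":0,"tx":0,"ty":0,"tz":0,"jaw":5},{"rx":0,"ry":0,"rz":0,"tx":0,"ty":0,"tz":0,"jaw":5}]'; python3 st.py
python3 - <<'E'
from h import *
c=snap('wrist','w10.png'); V=w2v(pts(c)); a=c['img'][190:290,240:400,::-1]; cv2.imwrite('pics/w10z.png',cv2.resize(a,None,fx=5,fy=5,interpolation=cv2.INTER_CUBIC))
E
```

```text
time_s: 16.37
tool_pos: [0.6345, -0.0612, 0.0654]
tool_rot: [179.8, 0.0, 174.3]
force: [0.7, 8.1, 3.6]
grip_width: 0.0122
v [ 0.005  -0.1113  0.0654] r 0.13921029496990284 th -2.614734330967839 yaw-6-th deg 240.06775077174527 Ftan 3.9837461443427 Frad -7.112487019616336 Fz 3.624796011632321 w 0.012199749799064852 q [-16.1106  23.8581  24.3707  95.1979 -11.0478  63.2812  95.6628]
```

View pics/w10z.png

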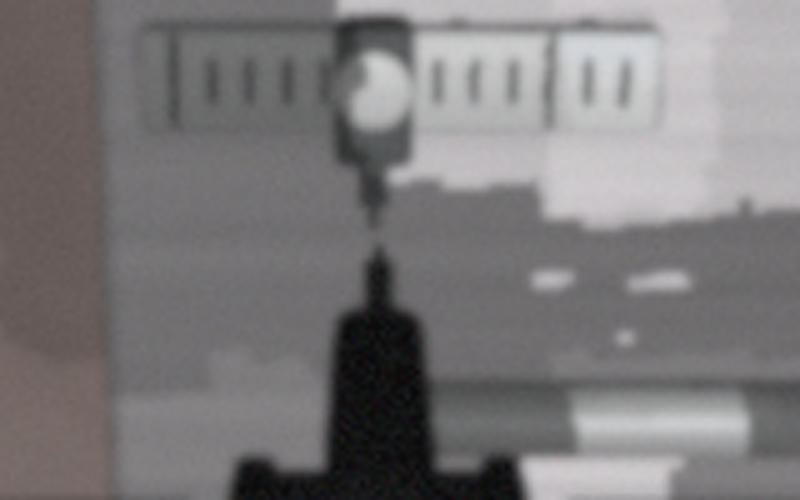

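View pics/w10.png

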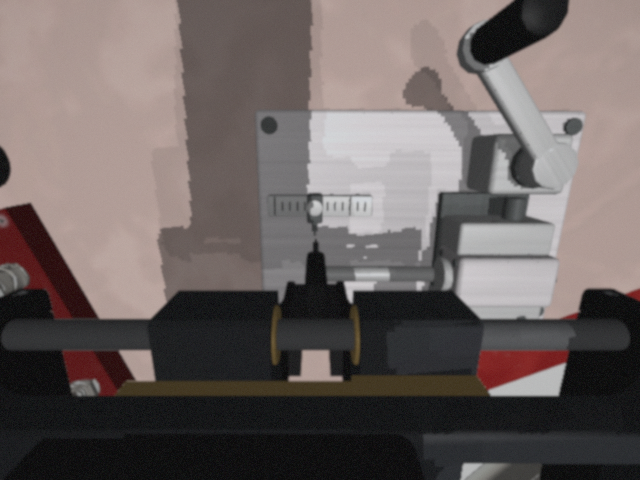

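The pointer tip (377,248 in the zoom) and index nose (374,225) are within about 0.5 mm along the pull. As a last check, I'll measure the cartridge position, whether it holds still, and the bystanders.

```bash
python3 -m pendant '[{"rx":0,"ry":0,"rz":0,"tx":0,"ty":-0.2,"tz":0,"jaw":5},{"rx":0,"ry":0,"rz":0,"tx":0,"ty":0,"tz":0,"jaw":5},{"rx":0,"ry":0,"rz":0,"tx":0,"ty":0,"tz":0,"jaw":5},{"rx":0,"ry":0,"rz":0,"tx":0,"ty":0,"tz":0,"jaw":5},{"rx":0,"ry":0,"rz":0,"tx":0,"ty":0,"tz":0,"jaw":5},{"rx":0,"ry":0,"rz":0,"tx":0,"ty":0,"tz":0,"jaw":5}]'; python3 st.py
python3 - <<'E'
from h import *
np.set_printoptions(precision=4,suppress=True)
for n in ['wrist','top','scene']:
    c=snap(n,'f_%s.png'%n); V=w2v(pts(c)); q=V[(V[...,0]>-.012)&(V[...,0]<.0195)&(abs(V[...,1])<.05)&(V[...,2]>.0525)&(V[...,2]<.0595)]
    print(n,len(q),q.mean(0),q.min(0),q.max(0))
s=cv2.imread('pics/f_scene.png').astype(int)-cv2.imread('pics/scene0.png'); d=abs(s).max(2)
for k,(x0,x1,y0,y1) in dict(bottle=(285,305,160,200),jar=(380,418,365,418),loupe=(428,460,340,380),gauge=(240,275,182,205)).items(): print(k,d[y0:y1,x0:x1].mean())
E
```

```text
time_s: 16.92
tool_pos: [0.6345, -0.0614, 0.0654]
tool_rot: [179.7, 0.0, 174.3]
force: [1.1, 9.4, 3.8]
grip_width: 0.0116
v [ 0.005  -0.1115  0.0654] r 0.13936429654025936 th -2.61510275034495 yaw-6-th deg 240.09011041339699 Ftan 4.864993026056618 Frad -8.147100050709227 Fz 3.804093428471538 w 0.011620898257061288 q [-16.0951  23.8585  24.3718  95.1969 -11.0523  63.2784  95.6825]
wrist 4698 [0.0031 0.0016 0.055 ] [-0.0118 -0.0283  0.0525] [0.0195 0.0322 0.0572]
top 194 [0.0039 0.0104 0.0565] [-0.0115 -0.0134  0.0525] [0.0195 0.035  0.0594]
scene 243 [ 0.0043 -0.0016  0.0543] [-0.0113 -0.0304  0.0525] [0.0193 0.0293 0.0577]
bottle 3.82625
jar 0.8272095332671301
loupe 1.2640625
gauge 1.2012422360248447
```

View pics/f_scene.png

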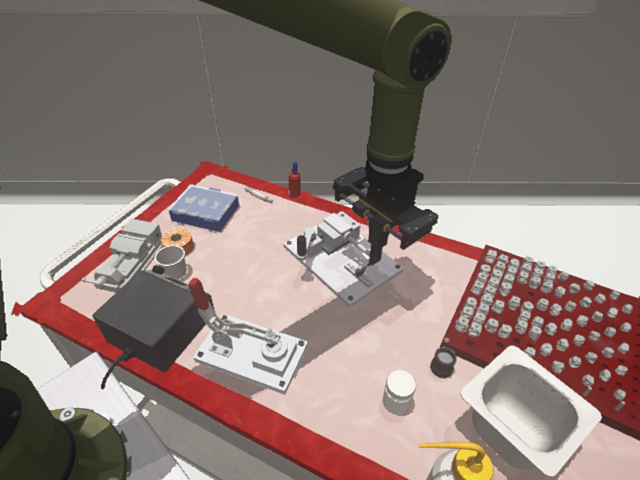

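The scene picture shows the jar (400,392), loupe (444,360), bottle (294,182) and gauge (258,194) in their original places. The cartridge has not slid: its y centre is about 1.6 mm from the jaws' middle. Pull force is 9.4 N and the arm is steady.

```bash
python3 -c "
from cell import env
print(env.sign_off())"
```

```text
the job is handed in; nothing more can be done
None
```

The cartridge is clamped and the plunger is held with its pointer level with the index nose. I handed the job in at about 17 s, and no verdict is reported.

**What I did:** I gripped the lever knob and swung it counter-clockwise from about 0.09 to 2.34 rad, until the knob pushed back with about 11.5 N. I then let go and checked that the force on the tool was about zero. After that I gripped the tab across its thickness at 25 N and pulled it out about 30 mm, and the program ended holding it there.

**Last checks:**
- **Pointer:** it stood within about 0.5 mm of the index nose in the wrist picture. I then pulled a final 0.2 mm towards the nose and did not measure the gap again.
- **Pull force:** it read 9.4 N. The spring should give about 9 N at this draw, so the plunger is drawn and the cartridge is not sliding.
- **Cartridge:** the wrist and scene cameras put it within about 2 mm of the jaws' middle along the pull. The top camera gave 10 mm; the arm partly blocks its view there, so I did not rely on it.
- **Bystanders:** the jar, loupe, bottle and gauge are where they were.
- **Not measured:** I could not measure the jaw force directly. I judged it from the knob force and from the cartridge not moving. An upward force of 4 N also remained on the tool while it held the tab.

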